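Index a pillar mould in its tilted pouring rest and lock it

ROBOT

A 7-joint arm with a two-finger parallel gripper is mounted at the origin on the work surface. World frame = base frame: x ahead of the robot, y to its left, z up, the work surface at z = 0. Lengths are in m, angles in rad, forces in N, time in s.
With the tool pointing down it reaches from about 0.4 to 0.9 m from the base axis. Payload 5.5 kg.
Tool frame: the origin (TCP) lies between the finger pads, 19 mm behind the fingertips; this is the grasp point; z points along the fingers, y is the line along which they close (so a half turn about z gives the same grasp; the last joint's range is limited). The gripper opens to 85 mm and grips with 20 to 120 N. Pads are 22 mm wide; open, the fingers measure 114 mm over their backs; the gripper's body (76 mm by 85 mm) begins 54 mm behind the grasp point. The pads swing forward as they close: fully open they stand 13 mm farther back than shut.
Start: joints at [1.558, 0.501, -0.427, 1.55, 0.221, 1.138, -0.21], TCP at [0.177, -0.625, 0.25] pointing down, gripper open.
Joint ranges: [-2.88, 2.88], [-0.31, 2.03], [-1.54, 1.56], [0.2, 2.42], [-1.41, 4.55], [0.19, 2.02], [-2.57, 2.57]. Speed limits (rad/s): [2.57, 2.57, 3.14, 3.14, 3.14, 3.14, 3.14].

INTERFACE

Orientations are given as a 3x3 rotation matrix whose columns are the frame's x, y, z axes.
In Python, from bench import ctrl gives the robot as it stands.
- The arm moves only by the tool drive_tool, never from a script. Its argument "plan" is text: rows parted by semicolons, each of 7 numbers parted by spaces: the shift along the tool's x, y, z each as a share of 200 mm, from -1 to 1, then the turn, a rotation vector about the tool's x, y, z each as a share of 360 degrees, from -1 to 1, then the opening, from 0 (shut) to 1 (fully open). In form: x y z rx ry rz grip; .... A call has 1 to 20 rows; each row shifts and turns the commanded pose from where the row before left it, along the tool's axes as they then stand; what a row does not reach is not made up. A row lasts 1/10 s, in which the tool goes at most 50 mm and 8.59 degrees, less where a joint would pass 70% of its speed; a pose out of reach is approached as far as the arm can. A call with a number of a shift or a turn outside -1 to 1 is refused whole. A call with a gripper value outside its range is refused whole. The fingers move at their own pace and stop on an object; "force" is the grip in N (left out, the last holds). Time passes only in rows, so rows that do not move let the fingers close. It gives the time, the measured TCP pose, the force, the opening and the grip force at its end, in the units of the state.
- ctrl.observe(): the state, without advancing time (a new reading comes with each control period).
- ctrl.get_image(name): name is "scene" or "top" or "wrist"; returns the picture (480x640x3 uint8, red, green, blue); there is no depth.
- ctrl.get_calibration(name): a dict with "fx", "fy", "cx", "cy" (pixels), "k1" (the pictures are not rectified: a ray, as slopes to the right and down, at radius r is drawn at 1 + k1 r^2 times it, then the intrinsics apply), "rvec" (rotation vector, rad) and "tvec" (3), from world to camera coordinates, as OpenCV has them; the wrist camera has in their place "tool_from_camera" (4x4, takes a point from camera to tool coordinates, whose origin is the TCP and whose axes are the flange's). Camera axes: x right, y down, z forward; pixel columns grow to the right and rows downward; lengths in m; the calibration is good to about 2 mm. A picture is of the moment at which its call begins: read the wrist's pose just before it. get_calibration takes no time and is no camera call.
- ctrl.hand_in(): hands the job in; it is judged then, once.
The state is a dict: "time": time; "joint_positions": joint angles; "joint_vel": joint speeds; "tau": joint torques, N m; "ee_pos": TCP position; "ee_rot": TCP orientation; "ft_force": force on the tool from outside, world axes, zero at the start; "wrist_torque": the same for the moment, N m; "grip_width": finger opening in m; "grasp_force": force on a finger pad.
Only numpy, scipy, OpenCV 4.12 (cv2) and the standard library are available. Lean on these libraries where they do the work, as an engineer would, in place of code of your own. Each camera call takes 0.05 s, during which the arm holds its last target. There are 200 camera calls.

TASK

The candle mould stands on its tilted pouring rest, turned the wrong way for the next slanting layer. Turn it about its own axis until the notch in its foot faces the steel locking tongue at the side of the rest, then push the tongue fully home into the notch so that the mould is locked, by feel and without forcing it, and let go. Leave the bottle, tray, soap bar, tube and cup round it where they are.

Things in the scene. Friction and masses are not known exactly. Their poses are not given: they have to be found in the camera images.
- rest: Fixed plywood rest, seat leaning 30 deg to the robot. Origin: centre of the seat, 75 mm above the table. z: normal to the seat, the axis the mould turns about; x uphill, away from the robot; y level, towards the tongue. Seat 165 mm (x) by 205 mm (y -80 to +125). Guide blocks 22 mm tall (y 75 mm) flank the tongue.
- mould (a joint): Turn in rad of the aluminium pillar mould on the rest's spindle, anticlockwise seen from above; 0 (or a full turn) when its notch faces the tongue. No stops, stiff (0.25 N m), stays where left. Foot d 110 mm, on it an index ring d 104 mm, to 18 mm height, with one notch 16 mm wide, 14 mm deep; body d 76 mm; lid d 82 mm, top at 108 mm, with a small lip above the notch and a wooden grip bar across.
- grip (a point): Middle of the wooden grip bar on the lid (70 mm long along this point's x, 14 mm thick in y, from 108 to 148 mm height), on the mould's axis, 133 mm above the seat; its x points from the axis towards the notch side, z along the axis. A good place for the TCP, with the tool along the mould's axis and the fingers closing across the bar.
- notch (a point): Middle of the notch in the mould's foot, 45 mm from the mould's axis, 14 mm above the seat; moves with the mould.
- dock (a point): Fixed point on the rest where the notch must come: 45 mm from the seat's centre along the rest's +y, 14 mm above the seat.
- tongue: Steel locking tongue, 12 mm wide with a round nose, sliding along the rest's y. Origin: its nose (at seat height), 60 to 64 mm from the seat's centre when drawn out, 42 mm when fully home against its stop; axes as the rest's. Off the notch it butts on the ring at 52 mm; the notch gives 2 mm play each side, and pushed, the nose draws the mould round the last few mm. Drags about 4 N, no spring.
- push (a point): Centre of the outer face of the black thumb block on the tongue (26 mm along the rest's x, 14 mm thick, standing from 10 to 55 mm above the seat); this point is 42 mm above the seat and 119 mm from the seat's centre when fully drawn out. Push here along the rest's -y. Moves with the tongue; axes as the rest's.
- cavity_tray: Bystander: loose grey mould tray, 120 x 170 x 30 mm, on the mat. Origin: centre of underside.
- oil_bottle: Bystander: loose amber bottle, 48 mm diameter, 130 mm tall, standing on the mat. Origin: centre of underside.
- soap_bar: Bystander: loose pale soap bar, 80 x 55 x 30 mm. Origin: centre of underside.
- colour_tube: Bystander: loose white colour tube lying along its x, 135 mm long, 36 mm thick. Origin: centre of underside.
- cup: Bystander: loose paper cup, 72 mm diameter at the rim, 85 mm tall. Origin: centre of underside.

How it is judged:
By the outcome, as a careful person would: the job done as asked, in the order asked, and still so for the second after the job is handed in, with the robot touching nothing.
It also fails if it takes over 67 s, if anything falls off the work surface, if the arm or the gripper's body presses on something with over 40 N, if the wrist force passes 120 N, or if a joint passes its speed limit or range.

## Working session

There is one attempt and no reset: what is moved stays moved. The work goes in short steps, Python scripts to look and compute and a tool call to move; the robot and the scene stay as the last step left them, time stands still between calls to the robot, and variables do not carry over. Pictures are saved under pics/ and viewed, at most 13 in all, crops included, and the job is handed in when it is done.

Besides the shell and the picture viewer there is one more tool, called as name(argument=value, ...) on one line, values as JSON. drive_tool: Moves the arm, as the interface text tells. Its arguments: {"type":"object","properties":{"plan":{"type":"string"},"force":{"type":"number"}},"required":["plan"]}

```bash
ls; mkdir -p pics; cat > h.py <<'E'
import numpy as np, cv2
from bench import ctrl
def snap(n,f):
    im=ctrl.get_image(n); cv2.imwrite('pics/'+f,im[:,:,::-1]); return im
E
python3 - <<'E'
from h import *
o=ctrl.observe(); print(o)
snap('scene','s0.png'); snap('top','t0.png')
for n in('scene','top','wrist'): print(ctrl.get_calibration(n))
E
```

```text
pics
{'time': 0.0, 'joint_positions': array([ 1.5581837 ,  0.50185683, -0.42677777,  1.55145216,  0.22081016,
        1.13829024, -0.21029646]), 'joint_vel': array([ 1.63240399e-03,  8.23801447e-05,  3.81283870e-04, -9.89460003e-04,
       -1.04476538e-03,  2.85198828e-04,  2.57067088e-03]), 'tau': array([-5.28448675e-05, -5.69531429e+01, -5.81627682e+00, -2.80946821e+01,
        1.07215359e-02,  1.18490084e-02,  6.14067858e-05]), 'ee_pos': array([ 0.1767814 , -0.62481701,  0.24895159]), 'ee_rot': array([[ 9.62190252e-01,  2.72377845e-01, -4.77705822e-04],
       [ 2.72378259e-01, -9.62188398e-01,  1.88946704e-03],
       [ 5.50059612e-05, -1.94814345e-03, -9.99998101e-01]]), 'ft_force': array([ 0.22505588, -0.22710519, -0.55994981]), 'wrist_torque': array([-0.02888567,  0.02059865,  0.00383409]), 'grasp_force': 0.0, 'grip_width': 0.08547377323861342}
{'fx': 560.374895381141, 'fy': 560.374895381141, 'cx': 320.67578141504015, 'cy': 238.81368363488917, 'k1': 0.030848224653302843, 'rvec': array([ 2.18579647,  0.61273366, -0.28186039]), 'tvec': array([-0.47494948, -0.0624427 ,  1.470379  ])}
{'fx': 543.6872796015105, 'fy': 543.6872796015105, 'cx': 323.9921093776877, 'cy': 235.85825493549046, 'k1': 0.018451172931394984, 'rvec': array([ 2.09148124, -2.13856372,  0.21305037]), 'tvec': array([0.0198507 , 0.56740815, 1.15546112])}
{'fx': 330.3414539108611, 'fy': 330.3414539108611, 'cx': 314.69356724701964, 'cy': 239.1337077068408, 'k1': -0.03844435432816094, 'tool_from_camera': array([[-1.35393039e-03, -9.45854260e-01, -3.24588795e-01,
         8.34561294e-02],
       [ 9.99998938e-01, -1.10567021e-03, -9.49281304e-04,
        -8.08268900e-04],
       [ 5.38993603e-04, -3.24589736e-01,  9.45854753e-01,
        -1.24080543e-01],
       [ 0.00000000e+00,  0.00000000e+00,  0.00000000e+00,
         1.00000000e+00]])}
```

View pics/s0.png

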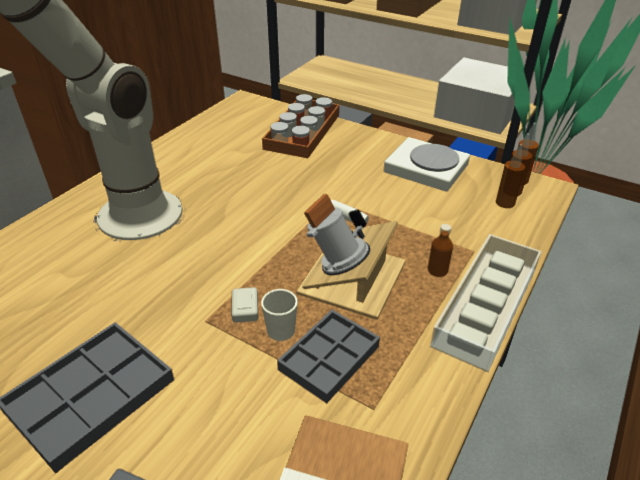

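View pics/t0.png

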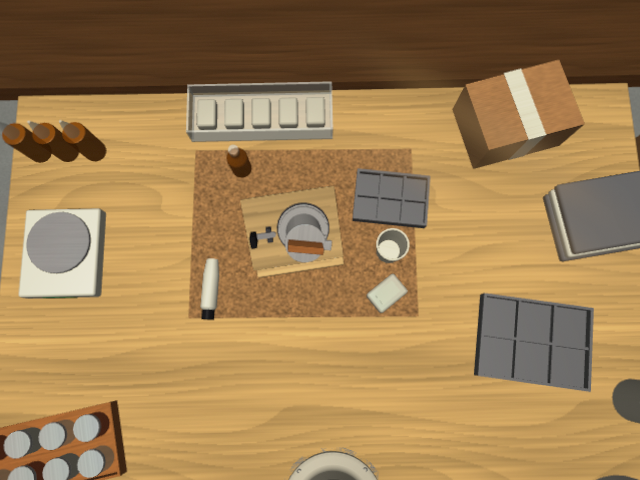

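The top view (robot at bottom) shows the mould lid/grip bar at about (305,247), its lip to the right at (328,244). The tongue with its black block is on the left at (255,239), so the mould is about half a turn off. The scene view shows the bar at (320,210) and the black block at (355,218). I'll enlarge both.

```bash
cat >> h.py <<'E'
def ray(n,uv):
    c=ctrl.get_calibration(n); R=cv2.Rodrigues(np.array(c['rvec']))[0]
    return -R.T@c['tvec'], R.T@und(c,uv)
def und(c,uv):
    K=np.array([[c['fx'],0,c['cx']],[0,c['fy'],c['cy']],[0,0,1]])
    p=cv2.undistortPoints(np.array([[uv]],float),K,np.array([c['k1'],0,0,0]))[0,0]
    d=np.array([p[0],p[1],1]); return d/np.linalg.norm(d)
def wray(uv,o):
    c=ctrl.get_calibration('wrist'); T=c['tool_from_camera']
    return o['ee_pos']+o['ee_rot']@T[:3,3], o['ee_rot']@T[:3,:3]@und(c,uv)
def tri(rays):
    A=np.zeros((3,3));b=np.zeros(3)
    for o,d in rays:
        d=d/np.linalg.norm(d)
        P=np.eye(3)-np.outer(d,d);A+=P;b+=P@o
    x=np.linalg.solve(A,b); return x,[np.linalg.norm(np.cross(x-o,d)) for o,d in rays]
def plane(r,z): return r[0]+r[1]*(z-r[0][2])/r[1][2]
E
python3 - <<'E'
from h import *
a=cv2.imread('pics/s0.png')[185:305,290:410]; b=cv2.imread('pics/t0.png')[180:300,235:355]
cv2.imwrite('pics/c0.png',np.hstack([cv2.resize(x,(400,400),interpolation=cv2.INTER_CUBIC) for x in(a,b)]))
E
```

```text
(no output)
```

View pics/c0.png

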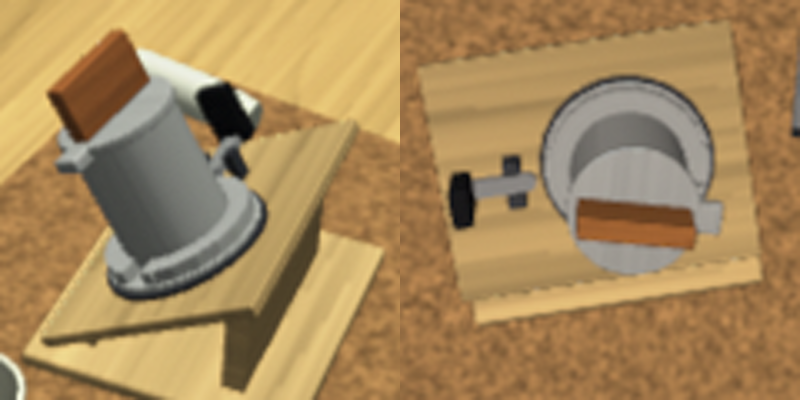

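The scene crop shows seat corners at crop px (355,122), (250,310) and (45,340). The top crop shows them at (420,68), (730,22) and (760,258). The bar is at (578,215)–(695,235), with the lip at its right end. I'll triangulate these.

```bash
cat > m.py <<'E'
from h import *
S=lambda x,y:ray('scene',(290+x*.3+-.35,185+y*.3-.35)); T=lambda x,y:ray('top',(235+(x-400)*.3-.35,180+y*.3-.35))
P={}
for k,s,t in [('up+',(356,120),(420,66)),('up-',(250,309),(730,21)),('dn-',(44,338),(761,259)),('blk',(224,110),(462,200)),
  ('barL',(120,30),(578,238)),('barR',(50,95),(693,248)),('lip',(72,158),(720,217))]:
    P[k],e=tri([S(*s),T(*t)]); print(k,P[k].round(4),np.round(e,4))
u=P['up+']-P['up-']; yaw=np.arctan2(-u[0],u[1]); v=P['up-']-P['dn-']
print('yaw',np.degrees(yaw),'len',np.linalg.norm(u),np.linalg.norm(v),'tilt',np.degrees(np.arcsin(v[2]/np.linalg.norm(v))))
def frame(yaw):
    c,s=np.cos(yaw),np.sin(yaw);C,Sn=np.cos(np.pi/6),.5
    X=np.array([C*c,C*s,Sn]);Y=np.array([-s,c,0]);return np.c_[X,Y,np.cross(X,Y)]
if __name__=='__main__':
    R=frame(yaw); O=np.mean([P['up+']-R@[.0825,.125,0],P['up-']-R@[.0825,-.08,0],P['dn-']-R@[-.0825,-.08,0]],0)
    print('O',O); [print(k,(R.T@(P[k]-O)).round(4)) for k in P]
    b=R.T@(P['barR']-P['barL']); print('bar ang (notch dir from +y)',np.degrees(np.arctan2(b[1],b[0]))-90)
    g=O+R@[0,0,.133]; print('grip',g)
E
python3 m.py
```

```text
up+ [0.6404 0.1853 0.1169] [0.0012 0.0012]
up- [ 0.6659 -0.0157  0.1152] [0.0004 0.0004]
dn- [ 0.5249 -0.0324  0.0329] [0.0034 0.0034]
blk [0.5536 0.1591 0.1079] [0.0013 0.0013]
barL [0.5123 0.0804 0.2052] [0.0041 0.0041]
barR [0.505  0.0123 0.1945] [0.002 0.002]
lip [ 0.5295 -0.0037  0.1655] [0.0031 0.0031]
yaw 7.21358633968435 len 0.20262975811252507 0.16408074559887378 tilt 30.10438363643621
O [0.5853264  0.05428922 0.07458989]
up+ [0.0828 0.123  0.0011]
up- [ 0.0819 -0.0796 -0.0004]
dn- [-0.0822 -0.0784 -0.0007]
blk [0.0008 0.108  0.038 ]
barL [0.0054 0.0351 0.1477]
barR [-0.0137 -0.0316  0.1463]
lip [-0.0088 -0.0505  0.1101]
bar ang (notch dir from +y) -195.9858888241807
grip [0.51935275 0.04593892 0.18977127]
```

```bash
cat > go.py <<'E'
# usage: go.py zoff(along axis from grip) turn(deg, notch angle q)  -> remaining shift (tool axes, shares) and rotvec shares
from h import *
import sys
from scipy.spatial.transform import Rotation as Ro
def frame(yaw):
    c,s=np.cos(yaw),np.sin(yaw);C,Sn=np.cos(np.pi/6),.5
    X=np.array([C*c,C*s,Sn]);Y=np.array([-s,c,0]);return np.c_[X,Y,np.cross(X,Y)]
O=np.array([.5853,.0543,.0746]); R=frame(np.radians(7.2))
def rel(p,Rt,o):
    d=o['ee_rot'].T@(p-o['ee_pos']); w=Ro.from_matrix(o['ee_rot'].T@Rt).as_rotvec()
    print('q',o['joint_positions'].round(2),'t',o['time'],'F',o['ft_force'].round(1),'w',round(o['grip_width'],4))
    print('shift share',(d/.2).round(4),'rot share',(w/2/np.pi).round(4),'deg',np.degrees(np.linalg.norm(w)).round(1))
def toolR(a): # tool x at rest angle a (deg from rest x), z down the axis
    a=np.radians(a); x=np.array([np.cos(a),np.sin(a),0]); z=np.array([0,0,-1]); return R@np.c_[x,np.cross(z,x),z]
if __name__=='__main__':
    px,py,pz,a=map(float,sys.argv[1:5]); rel(O+R@[px,py,pz],toolR(a),ctrl.observe())
E
python3 go.py 0 0 .283 76
```

```text
q [ 1.56  0.5  -0.43  1.55  0.22  1.14 -0.21] t 0.1 F [ 0.4 -0.   1.2] w 0.0855
shift share [ 2.1907 -2.8176 -0.3481] rot share [-0.0596  0.0651 -0.1828] deg 73.1
```

drive_tool(plan="0 0 -0.2 0 0 0 1;0.12 -0.16 -0.1 0 0 0 1;0.14 -0.18 -0.05 0 0 0 1;0.14 -0.18 0 0 0 0 1;0.14 -0.18 0 0 0 0 1;0.14 -0.18 0 0 0 0 1;0.14 -0.18 0 0 0 0 1;0.14 -0.18 0 0 0 0 1;0.14 -0.18 0 0 0 0 1;0.14 -0.18 0 0 0 0 1;0.14 -0.18 0 0 0 0 1;0.14 -0.18 0 0 0 0 1;0.14 -0.18 0 0 0 0 1;0.14 -0.18 0 0 0 0 1;0.14 -0.18 0 0 0 0 1;0.14 -0.18 0 0 0 0 1;0.1 -0.12 0 0 0 0 1;0 0 0 0 0 0 1")

```text
time: 1.9
ee_pos: [0.4448, 0.037, 0.3203]
ee_rot: [[0.96, 0.28, 0.001], [0.28, -0.96, 0.003], [0.002, -0.003, -1.0]]
ft_force: [0.1, -0.5, -0.4]
grip_width: 0.0855
grasp_force: 0.0
```

```bash
python3 go.py 0 0 .283 76
```

```text
q [ 0.92  0.11 -1.12  1.93  0.11  1.16 -1.52] t 1.9 F [ 0.1 -0.5 -0.4] w 0.0855
shift share [-0.0002  0.0022  0.0032] rot share [-0.0598  0.0645 -0.1817] deg 72.7
```

```bash
python3 go.py 0 0 .283 256
```

```text
q [ 0.92  0.11 -1.12  1.93  0.11  1.16 -1.52] t 1.9 F [ 0.1 -0.5 -0.4] w 0.0855
shift share [-0.0002  0.0022  0.0032] rot share [0.0718 0.0666 0.3057] deg 115.6
```

drive_tool(plan="0 0 0 .0052 .0048 .022 1;0 0 0 .0052 .0048 .022 1;0 0 0 .0052 .0048 .022 1;0 0 0 .0052 .0048 .022 1;0 0 0 .0052 .0048 .022 1;0 0 0 .0052 .0048 .022 1;0 0 0 .0052 .0048 .022 1;0 0 0 .0052 .0048 .022 1;0 0 0 .0052 .0048 .022 1;0 0 0 .0052 .0048 .022 1;0 0 0 .0052 .0048 .022 1;0 0 0 .0052 .0048 .022 1;0 0 0 .0052 .0048 .022 1;0 0 0 .005 .0045 .02 1;0 0 0 0 0 0 1;0 0 0 0 0 0 1")

```text
time: 3.5
ee_pos: [0.4617, 0.008, 0.2979]
ee_rot: [[-0.066, -0.862, 0.502], [-0.987, 0.13, 0.093], [-0.145, -0.489, -0.86]]
ft_force: [0.8, 0.3, -0.2]
grip_width: 0.0854
grasp_force: 0.0
```

```bash
python3 go.py 0 0 .283 256; python3 -c "
from h import *
snap('wrist','w1.png')"
```

```text
q [ 1.07 -0.31 -0.88  2.32 -0.74  0.61 -2.57] t 3.5 F [ 0.8  0.3 -0.2] w 0.0854
shift share [-0.1511  0.0375 -0.1223] rot share [-0.0006  0.0049  0.0008] deg 1.8
```

View pics/w1.png

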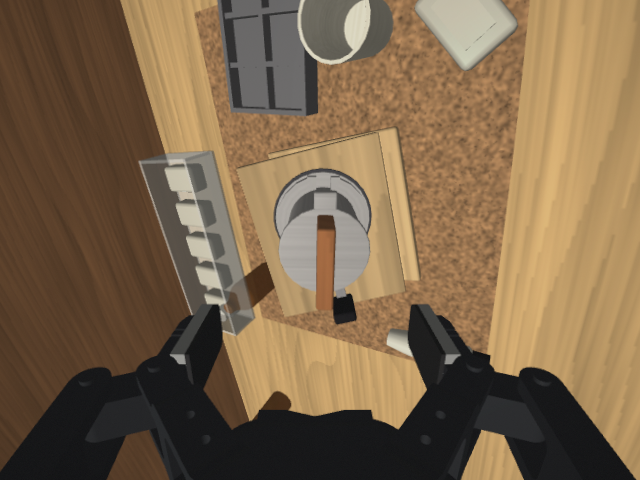

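The wrist view, with tool x pointing up, shows the bar vertical from (325,215) to (325,308). The lip is at (325,202), the notch in the ring near (323,182), and the tongue's block at (344,308). The notch direction is therefore about tool x, a≈256. Joint 7 is at its limit here, so I'll swing the tool back by a half turn and turn the mould in two grasps.

drive_tool(plan="0 0 0 0 0 -0.0235 1;0 0 0 0 0 -0.0235 1;0 0 0 0 0 -0.0235 1;0 0 0 0 0 -0.0235 1;0 0 0 0 0 -0.0235 1;0 0 0 0 0 -0.0235 1;0 0 0 0 0 -0.0235 1;0 0 0 0 0 -0.0235 1;0 0 0 0 0 -0.0235 1;0 0 0 0 0 -0.0235 1;0 0 0 0 0 -0.0235 1;0 0 0 0 0 -0.0235 1;0 0 0 0 0 -0.0235 1;0 0 0 0 0 -0.0235 1;0 0 0 0 0 -0.0235 1;0 0 0 0 0 -0.0235 1;0 0 0 0 0 -0.0235 1;0 0 0 0 0 -0.0235 1;0 0 0 0 0 -0.0235 1;0 0 0 0 0 -0.0235 1")

```text
time: 5.55
ee_pos: [0.4627, 0.0084, 0.2987]
ee_rot: [[0.221, 0.835, 0.503], [0.947, -0.307, 0.093], [0.232, 0.456, -0.859]]
ft_force: [0.0, 0.3, -0.3]
grip_width: 0.085
grasp_force: 0.0
```

```bash
python3 go.py 0 0 .283 76; python3 -c "
from h import *
snap('wrist','w2.png')"
```

```text
q [ 0.37 -0.21 -0.33  2.33 -0.37  0.51  0.02] t 5.55 F [ 0.   0.3 -0.3] w 0.085
shift share [ 0.1383 -0.0696 -0.1214] rot share [ 0.0004 -0.0051 -0.0282] deg 10.3
```

View pics/w2.png

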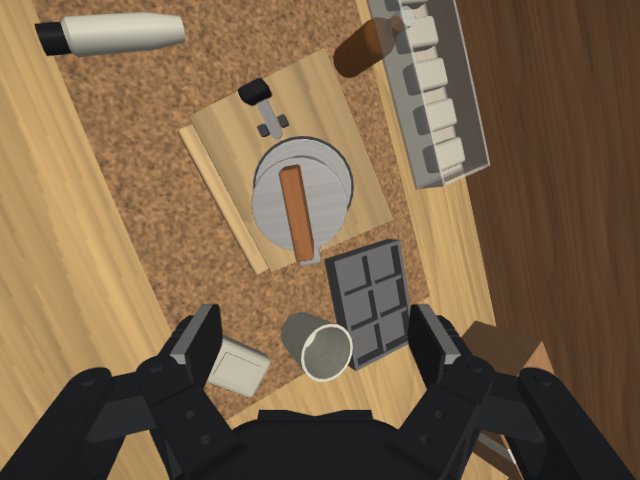

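Here the bar runs from (290,168) to (305,260), the lip is at (310,258), and the tongue is at (268,118) with its block at (255,92). I'll measure the bar axis on its own plane.

```bash
python3 - <<'E'
from h import *; from go import O,R
o=ctrl.observe(); im=cv2.imread('pics/w2.png'); h=cv2.cvtColor(im,cv2.COLOR_BGR2HSV)
m=cv2.inRange(h,(3,110,60),(13,255,255)); m2=np.zeros_like(m); m2[150:275,250:350]=m[150:275,250:350]
r=cv2.minAreaRect(cv2.findNonZero(m2)); b=cv2.boxPoints(r); print(r)
def pl(uv,h):
    c,d=wray(uv,o); c=R.T@(c-O); d=R.T@d; return c+d*(h-c[2])/d[2]
for p in b: print(p,pl(p,.148).round(4))
q=pl(r[0],.148);print('centre',q)
blk=cv2.inRange(h,(0,0,0),(180,255,50));x=np.zeros_like(blk);x[70:110,235:280]=blk[70:110,235:280]
mm=cv2.moments(x,True);print('block',pl((mm['m10']/mm['m00'],mm['m01']/mm['m00']),.05))
E
python3 go.py 0 0 .193 76
```

```text
((296.9319763183594, 212.87599182128906), (95.43537902832031, 21.37681007385254), 79.69515228271484)
[277.87997 167.84   ] [0.0016 0.0353 0.148 ]
[298.91196 164.01599] [0.0163 0.0317 0.148 ]
[315.98398 257.912  ] [-0.001  -0.0373  0.148 ]
[294.952 261.736] [-0.017  -0.0337  0.148 ]
centre [0.00036216 0.00040114 0.148     ]
block [-0.0014284   0.10470783  0.05      ]
q [ 0.37 -0.21 -0.33  2.33 -0.37  0.51  0.03] t 5.6 F [-0.   0.2  0.3] w 0.0856
shift share [ 0.1247 -0.0687  0.3283] rot share [ 0.0005 -0.0051 -0.0271] deg 9.9
```

drive_tool(plan="0.12 -0.07 0 0 0 -0.014 1;0 0 0.16 0 -0.005 -0.014 1;0 0 0.16 0 0 0 1;0 0 0 0 0 0 1;0 0 0 0 0 0 1")

```text
time: 6.1
ee_pos: [0.4878, 0.0408, 0.2419]
ee_rot: [[0.095, 0.863, 0.497], [0.987, -0.145, 0.064], [0.127, 0.485, -0.865]]
ft_force: [-0.6, 0.1, -0.5]
grip_width: 0.0853
grasp_force: 0.0
```

```bash
python3 go.py 0 0 .134 75
```

```text
q [ 0.42 -0.05 -0.54  2.35 -0.09  0.31 -0.18] t 6.1 F [-0.6  0.1 -0.5] w 0.0853
shift share [0.0076 0.006  0.3003] rot share [ 0.0002 -0.0002  0.0011] deg 0.4
```

drive_tool(plan="0.008 0.006 0.1 0 0 0 1;0 0 0.1 0 0 0 1;0 0 0.1 0 0 0 1;0 0 0 0 0 0 1;0 0 0 0 0 0 1")

```text
time: 6.6
ee_pos: [0.5161, 0.0443, 0.197]
ee_rot: [[0.096, 0.862, 0.498], [0.988, -0.144, 0.059], [0.122, 0.487, -0.865]]
ft_force: [-0.3, 0.2, -0.2]
grip_width: 0.0857
grasp_force: 0.0
```

```bash
python3 go.py 0 0 .134 75
```

```text
q [ 0.46  0.12 -0.63  2.34  0.44  0.2  -0.69] t 6.6 F [-0.3  0.2 -0.2] w 0.0857
shift share [ 0.0054 -0.0049  0.035 ] rot share [0.0005 0.0006 0.0014] deg 0.6
```

drive_tool(plan="0.005 -0.004 0.03 0 0 0 1;0 0 0.005 0 0 0 1;0 0 0 0 0 0 1")

```text
time: 6.9
ee_pos: [0.519, 0.0463, 0.1906]
ee_rot: [[0.094, 0.862, 0.499], [0.988, -0.142, 0.059], [0.122, 0.487, -0.865]]
ft_force: [-0.4, -0.6, 0.3]
grip_width: 0.085
grasp_force: 0.0
```

```bash
python3 go.py 0 0 .134 75
```

```text
q [ 0.47  0.14 -0.65  2.34  0.57  0.19 -0.81] t 6.9 F [-0.4 -0.6  0.3] w 0.085
shift share [-0.002  -0.0003 -0.0006] rot share [0.0005 0.0005 0.0016] deg 0.6
```

drive_tool(plan="0 0 0 0 0 0 0;0 0 0 0 0 0 0;0 0 0 0 0 0 0;0 0 0 0 0 0 0;0 0 0 0 0 0 0;0 0 0 0 0 0 0;0 0 0 0 0 0 0;0 0 0 0 0 0 0", force=80)

```text
time: 7.7
ee_pos: [0.5193, 0.0467, 0.1902]
ee_rot: [[0.094, 0.862, 0.498], [0.988, -0.142, 0.06], [0.123, 0.487, -0.865]]
ft_force: [-2.0, 0.3, 5.4]
grip_width: 0.0128
grasp_force: 77.8
```

drive_tool(plan="0 0 0 0 0 .01 0;0 0 0 0 0 .018 0;0 0 0 0 0 .018 0;0 0 0 0 0 .018 0;0 0 0 0 0 .018 0;0 0 0 0 0 0 0")

```text
time: 8.3
ee_pos: [0.5207, 0.046, 0.191]
ee_rot: [[0.509, 0.7, 0.5], [0.787, -0.614, 0.06], [0.349, 0.363, -0.864]]
ft_force: [3.5, -3.2, 2.1]
grip_width: 0.0135
grasp_force: 78.1
```

```bash
python3 go.py 0 0 .134 45.5; python3 -c "
from h import *
print(ctrl.observe()['wrist_torque'])"
```

```text
q [ 0.46  0.14 -0.64  2.33  0.57  0.19 -1.33] t 8.3 F [ 3.5 -3.2  2.1] w 0.0135
shift share [-0.0056 -0.0068 -0.0033] rot share [ 0.0009 -0.0001  0.0008] deg 0.4
[-0.22648601  0.23069477 -0.30615369]
```

drive_tool(plan="0 0 0 0 0 .02 0;0 0 0 0 0 .02 0;0 0 0 0 0 .02 0;0 0 0 0 0 .02 0;0 0 0 0 0 .02 0;0 0 0 0 0 .02 0;0 0 0 0 0 .02 0;0 0 0 0 0 .02 0;0 0 0 0 0 .02 0;0 0 0 0 0 0 0")

```text
time: 9.3
ee_pos: [0.5219, 0.0426, 0.1914]
ee_rot: [[0.849, -0.168, 0.501], [-0.226, -0.973, 0.056], [0.478, -0.16, -0.863]]
ft_force: [10.4, -12.4, -1.9]
grip_width: 0.013
grasp_force: 78.2
```

```bash
python3 go.py 0 0 .134 -19.3
```

```text
q [ 0.46  0.14 -0.63  2.33  0.57  0.19 -2.46] t 9.3 F [ 10.4 -12.4  -1.9] w 0.013
shift share [-0.0184 -0.0129 -0.0034] rot share [ 0.0009 -0.0012  0.0001] deg 0.5
```

drive_tool(plan="0 0 0 0 0 0 1;0 0 0 0 0 0 1;0 0 0 0 0 0 1;0 0 0 0 0 0 1;0 0 -0.1 0 0 0 1;0 0 -0.15 0 0 0 1;0 0 -0.1 0 0 0 1;0 0 0 0 0 0 1")

```text
time: 10.1
ee_pos: [0.4918, 0.0409, 0.2391]
ee_rot: [[0.851, -0.164, 0.5], [-0.219, -0.974, 0.054], [0.478, -0.156, -0.864]]
ft_force: [-0.1, -0.8, 0.5]
grip_width: 0.0856
grasp_force: 0.0
```

drive_tool(plan="0 0 0 0 0 -0.0235 1;0 0 0 0 0 -0.0235 1;0 0 0 0 0 -0.0235 1;0 0 0 0 0 -0.0235 1;0 0 0 0 0 -0.0235 1;0 0 0 0 0 -0.0235 1;0 0 0 0 0 -0.0235 1;0 0 0 0 0 -0.0235 1;0 0 0 0 0 -0.0235 1;0 0 0 0 0 -0.0235 1;0 0 0 0 0 -0.0235 1;0 0 0 0 0 -0.0235 1;0 0 0 0 0 -0.0235 1;0 0 0 0 0 -0.0235 1;0 0 0 0 0 -0.0235 1;0 0 0 0 0 -0.0235 1;0 0 0 0 0 -0.0235 1;0 0 0 0 0 -0.0235 1;0 0 0 0 0 -0.0235 1;0 0 0 0 0 -0.0235 1")

```text
time: 12.1
ee_pos: [0.4915, 0.0408, 0.2367]
ee_rot: [[-0.809, 0.315, 0.497], [0.391, 0.919, 0.055], [-0.439, 0.239, -0.866]]
ft_force: [0.2, 0.2, 0.9]
grip_width: 0.0855
grasp_force: 0.0
```

```bash
python3 go.py 0 0 .195 160.7;  python3 - <<'E'
from h import *; from go import O,R
o=ctrl.observe(); im=snap('wrist','w3.png')[:,:,::-1]; h=cv2.cvtColor(im,cv2.COLOR_BGR2HSV)
m=cv2.inRange(h,(3,110,60),(13,255,255)); n,l,s,c=cv2.connectedComponentsWithStats(m)
def pl(uv,h):
    c,d=wray(uv,o); c=R.T@(c-O); d=R.T@d; return c+d*(h-c[2])/d[2]
for i in range(1,n):
    if s[i,4]>600:
        r=cv2.minAreaRect(cv2.findNonZero((l==i).astype('u1'))); print(s[i]); b=[pl(p,.148)[:2] for p in cv2.boxPoints(r)]
        e=max([b[1]-b[0],b[2]-b[1]],key=np.linalg.norm); print(r,np.mean(b,0),np.degrees(np.arctan2(e[1],e[0])))
E
```

```text
q [ 0.53 -0.03 -0.66  2.35 -0.03  0.3   1.07] t 12.1 F [0.2 0.2 0.9] w 0.0855
shift share [-0.0007  0.0093 -0.0362] rot share [-0.0011  0.0004 -0.0278] deg 10.0
[  443   203   197   277 13272]
((541.0, 341.0), (276.0, 196.0), 90.0) [0.11829925 0.09588867] -9.48438787518568
[ 291  210   44  138 3474]
((312.75225830078125, 278.8025817871094), (137.10943603515625, 31.694881439208984), 82.33319854736328) [-0.00275054 -0.00129364] -21.648350069892018
[ 204  333  222   97 6092]
((312.8551940917969, 377.89068603515625), (76.2364730834961, 219.15687561035156), 81.18709564208984) [ 0.05467966 -0.03597419] 71.3997799628273
[ 461  430   63   50 1086]
((492.0, 454.5), (62.0, 49.0), -0.0) [0.1755491  0.04196112] 160.0189550722417
```

View pics/w3.png

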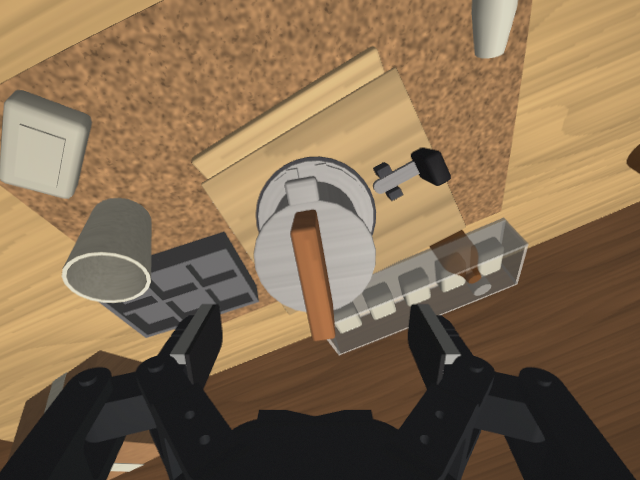

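The mould has turned: the lip is now at (302,190), the bar runs from (305,212) to (322,338), and the tongue is at (400,180). The bar measures about 158–160°. I'll regrasp it.

drive_tool(plan="0 0.009 0 0 0 -0.013 1;0 0 0.05 -.001 0 -0.013 1;0 0 0.1 0 0 0 1;0 0 0.1 0 0 0 1;0 0 0.02 0 0 0 1;0 0 0 0 0 0 1;0 0 0 0 0 0 1")

```text
time: 12.85
ee_pos: [0.519, 0.0461, 0.1909]
ee_rot: [[-0.848, 0.182, 0.498], [0.245, 0.968, 0.063], [-0.471, 0.175, -0.865]]
ft_force: [-0.0, -0.1, 0.3]
grip_width: 0.0857
grasp_force: 0.0
```

```bash
python3 go.py 0 0 .134 160
```

```text
q [ 0.49  0.14 -0.66  2.34  0.55  0.19  0.67] t 12.85 F [-0.  -0.1  0.3] w 0.0857
shift share [ 0.001  -0.0014  0.0007] rot share [ 0.0001  0.0004 -0.0012] deg 0.4
```

drive_tool(plan="0 0 0 0 0 0 0;0 0 0 0 0 0 0;0 0 0 0 0 0 0;0 0 0 0 0 0 0;0 0 0 0 0 0 0;0 0 0 0 0 0 0;0 0 0 0 0 0 0;0 0 0 0 0 0 0", force=80)

```text
time: 13.65
ee_pos: [0.5186, 0.043, 0.1914]
ee_rot: [[-0.847, 0.185, 0.498], [0.245, 0.968, 0.057], [-0.472, 0.171, -0.865]]
ft_force: [-8.0, -7.6, 9.1]
grip_width: 0.0135
grasp_force: 77.7
```

drive_tool(plan="0 0 0 0 0 .015 0;0 0 0 0 0 .02 0;0 0 0 0 0 .02 0;0 0 0 0 0 .02 0;0 0 0 0 0 .02 0;0 0 0 0 0 .02 0;0 0 0 0 0 .02 0;0 0 0 0 0 .02 0;0 0 0 0 0 .02 0;0 0 0 0 0 .015 0;0 0 0 0 0 0 0;0 0 0 0 0 0 0")

```text
time: 14.85
ee_pos: [0.5182, 0.0427, 0.1912]
ee_rot: [[-0.138, 0.857, 0.497], [0.99, 0.127, 0.057], [-0.015, 0.5, -0.866]]
ft_force: [-8.7, -7.7, 10.7]
grip_width: 0.0128
grasp_force: 78.1
```

```bash
python3 go.py 0 0 .134 90; python3 -c "
from h import *
print(ctrl.observe()['wrist_torque'])
snap('wrist','w4.png')
a=snap('scene','s4.png')[185:305,290:410]; b=snap('top','t4.png')[180:300,235:355]
cv2.imwrite('pics/c4.png',np.hstack([cv2.resize(x,(400,400),interpolation=cv2.INTER_CUBIC)[:,:,::-1] for x in(a,b)]))"
```

```text
q [ 0.47  0.14 -0.65  2.34  0.54  0.19 -0.51] t 14.85 F [-8.7 -7.7 10.7] w 0.0128
shift share [0.0156 0.0035 0.0047] rot share [0.0001 0.001  0.0029] deg 1.1
[-0.8974277   1.27534865 -0.70419448]
```

View pics/w4.png

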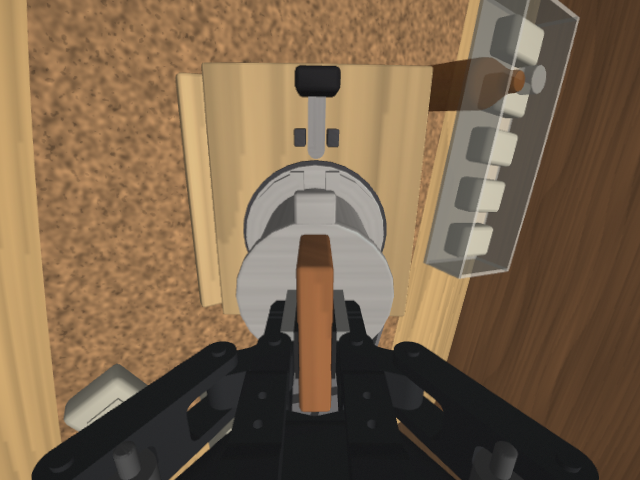

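The wrist view shows the notch at (315,180) facing the tongue nose at (316,155), with the block at (317,80): aligned to within about a pixel. I'll trim slightly, release and retreat.

drive_tool(plan="0 0 0 0 0 .002 0;0 0 0 0 0 0 0;0 0 0 0 0 0 1;0 0 0 0 0 0 1;0 0 0 0 0 0 1;0 0 0 0 0 0 1;0 0 0 0 0 0 1;0 0 -0.1 0 0 0 1;0 0 -0.15 0 0 0 1;0 0 -0.2 0 0 0 1;0 0 0 0 0 0 1")

```text
time: 16.1
ee_pos: [0.4903, 0.0348, 0.2421]
ee_rot: [[-0.119, 0.859, 0.497], [0.993, 0.111, 0.045], [-0.016, 0.499, -0.866]]
ft_force: [-0.0, -1.5, 0.1]
grip_width: 0.0853
grasp_force: 0.0
```

```bash
python3 go.py 0 0 .224 90; python3 -c "
from h import *
snap('wrist','w5.png')"
```

```text
q [ 0.82 -0.05 -0.92  2.34 -0.1   0.32  0.1 ] t 16.1 F [-0.  -1.5  0.1] w 0.0853
shift share [ 0.0345 -0.0003 -0.1535] rot share [-0.0001  0.0028  0.0004] deg 1.0
```

View pics/w5.png

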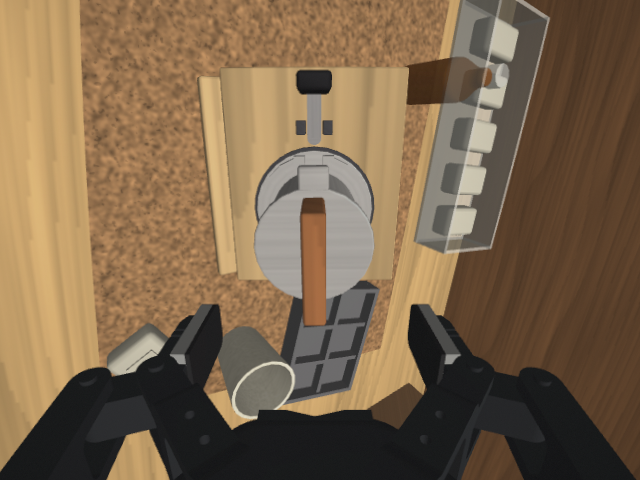

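Notch (314,155), tongue nose (314,142) and block (314,82) are in line. Next I'll triangulate the block from the two wrist views and plan the approach outside it with shut fingers.

```bash
python3 go.py 0 0.14 .19 90; python3 - <<'E'
from h import *; from go import O,R
o5=ctrl.observe()
def top(f,w):
    h=cv2.cvtColor(cv2.imread('pics/'+f),cv2.COLOR_BGR2HSV); m=cv2.inRange(h,(0,0,0),(180,255,55))
    y0,y1,x0,x1=w; z=np.zeros_like(m); z[y0:y1,x0:x1]=m[y0:y1,x0:x1]; return cv2.boundingRect(z)
a=top('w4.png',(55,105,280,355)); b=top('w5.png',(60,100,285,345)); print(a,b)
o4=dict(ee_pos=np.array([.5182,.0427,.1912]),ee_rot=np.array([[-.138,.857,.497],[.990,.127,.057],[-.015,.5,-.866]]))
for nm,f in [('outer',lambda r:(r[0]+r[2]/2,r[1])),('inner',lambda r:(r[0]+r[2]/2,r[1]+r[3]))]:
    p,e=tri([wray(f(a),o4),wray(f(b),o5)]); print(nm,(R.T@(p-O)).round(4),np.round(e,4))
    c,d=wray(f(b),o5); c=R.T@(c-O); d=R.T@d; print('  on z=.055',(c+d*(.055-c[2])/d[2]).round(4))
E
```

```text
q [ 0.82 -0.05 -0.92  2.34 -0.09  0.31  0.09] t 16.15 F [-0.1 -0.8 -1. ] w 0.0852
shift share [7.405e-01 2.900e-03 4.000e-04] rot share [-0.0002  0.0029  0.0004] deg 1.1
(295, 66, 45, 31) (297, 71, 35, 23)
outer [-0.0013  0.1059  0.1008] [0.0003 0.0003]
  on z=.055 [-0.001   0.1116  0.055 ]
inner [-0.0011  0.0949  0.0782] [0.0002 0.0002]
  on z=.055 [-0.001   0.0963  0.055 ]
```

drive_tool(plan="0.1 0 0 0 0.001 0 0;0.2 0 0 0 0.001 0 0;0.2 0.002 0 0 0.001 0 0;0.2 0 0 0 0 0 0;0.05 0 0 0 0 0 0;0 0 0 0 0 0 0;0 0 0 0 0 0 0;0 0 0 0 0 0 0")

```text
time: 16.95
ee_pos: [0.4737, 0.1548, 0.2373]
ee_rot: [[-0.129, 0.865, 0.484], [0.992, 0.113, 0.062], [-0.001, 0.489, -0.873]]
ft_force: [0.5, 0.3, 0.2]
grip_width: 0.0005
grasp_force: 0.0
```

```bash
python3 go.py 0 0.14 .045 90
```

```text
q [ 0.81  0.02 -1.28  2.31  0.49  0.38 -0.75] t 16.95 F [0.5 0.3 0.2] w 0.0005
shift share [0.1304 0.0282 0.7244] rot share [-0.0021 -0.0002  0.0006] deg 0.8
```

drive_tool(plan="0.13 0.028 0 -0.002 0 0 0;0 0 0.1 0 0 0 0;0 0 0.1 0 0 0 0;0 0 0 0 0 0 0;0 0 0 0 0 0 0")

```text
time: 17.45
ee_pos: [0.4932, 0.1824, 0.2062]
ee_rot: [[-0.131, 0.861, 0.492], [0.991, 0.114, 0.065], [-0.0, 0.496, -0.868]]
ft_force: [-0.1, 0.6, 0.2]
grip_width: 0.0001
grasp_force: 0.0
```

```bash
python3 go.py 0 0.14 .045 90
```

```text
q [ 0.51  0.22 -1.12  2.29  1.04  0.47 -1.3 ] t 17.45 F [-0.1  0.6  0.2] w 0.0001
shift share [ 5.700e-03 -4.000e-04  5.333e-01] rot share [-0.0007 -0.0004  0.0008] deg 0.4
```

drive_tool(plan="0.005 0 0.1 0 0 0 0;0 0 0.1 0 0 0 0;0 0 0.1 0 0 0 0;0 0 0.1 0 0 0 0;0 0 0.08 0 0 0 0;0 0 0.05 0 0 0 0;0 0 0 0 0 0 0;0 0 0 0 0 0 0")

```text
time: 18.25
ee_pos: [0.5464, 0.1894, 0.116]
ee_rot: [[-0.129, 0.859, 0.495], [0.992, 0.112, 0.064], [-0.001, 0.499, -0.867]]
ft_force: [-0.1, 0.9, -0.2]
grip_width: 0.0001
grasp_force: 0.0
```

```bash
python3 go.py 0 0.11 .045 90; python3 -c "
from h import *
snap('wrist','w6.png')"
```

```text
q [ 0.25  0.51 -0.86  2.24  1.58  0.53 -1.74] t 18.25 F [-0.1  0.9 -0.2] w 0.0001
shift share [-0.1444 -0.0101  0.0081] rot share [-0.0002 -0.0002  0.0005] deg 0.2
```

View pics/w6.png

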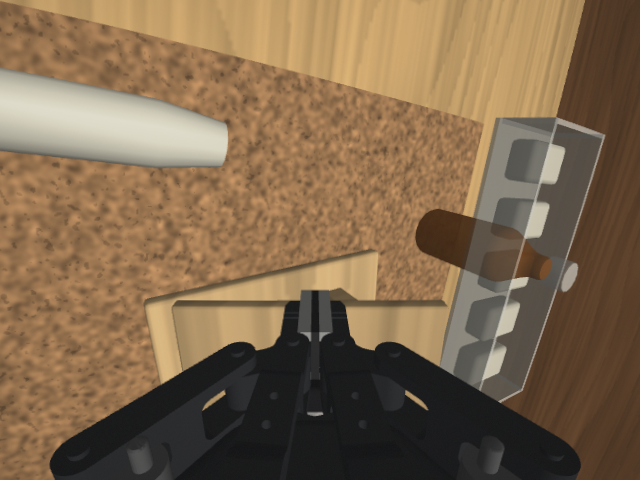

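The shut fingers stand just outside the block, centred over the seat edge at (315,300), and nothing else is touched. I'll push in small steps and watch the force.

drive_tool(plan="-0.02 -0.01 0.008 0 0 0 0;-0.02 0 0 0 0 0 0;-0.01 0 0 0 0 0 0;-0.01 0 0 0 0 0 0;-0.01 0 0 0 0 0 0;0 0 0 0 0 0 0")

```text
time: 18.9
ee_pos: [0.547, 0.1756, 0.1123]
ee_rot: [[-0.13, 0.86, 0.494], [0.992, 0.113, 0.064], [-0.001, 0.498, -0.867]]
ft_force: [-0.2, -0.2, -0.0]
grip_width: -0.0001
grasp_force: 0.0
```

drive_tool(plan="-0.01 0 0 0 0 0 0;-0.01 0 0 0 0 0 0;-0.01 0 0 0 0 0 0;-0.01 0 0 0 0 0 0;0 0 0 0 0 0 0")

```text
time: 19.4
ee_pos: [0.548, 0.1684, 0.1124]
ee_rot: [[-0.131, 0.86, 0.494], [0.991, 0.114, 0.065], [-0.001, 0.498, -0.867]]
ft_force: [0.9, 4.0, -0.2]
grip_width: 0.0003
grasp_force: 1.9
```

```bash
python3 go.py 0 0.108 .045 90
```

```text
q [ 0.29  0.5  -0.84  2.25  1.61  0.49 -1.73] t 19.4 F [ 0.9  4.  -0.2] w 0.0003
shift share [-0.0493  0.0035 -0.0044] rot share [-0.0003 -0.0004  0.0008] deg 0.3
```

drive_tool(plan="-0.01 0 0 0 0 0 0;-0.01 0 0 0 0 0 0;0 0 0 0 0 0 0")

```text
time: 19.7
ee_pos: [0.5486, 0.1637, 0.1124]
ee_rot: [[-0.13, 0.86, 0.494], [0.992, 0.113, 0.063], [-0.001, 0.498, -0.867]]
ft_force: [-0.2, 3.5, -0.2]
grip_width: 0.0
grasp_force: 1.7
```

drive_tool(plan="-0.01 0 0 0 0 0 0;-0.01 0 0 0 0 0 0;0 0 0 0 0 0 0")

```text
time: 20.0
ee_pos: [0.5492, 0.1596, 0.1124]
ee_rot: [[-0.13, 0.86, 0.494], [0.992, 0.113, 0.063], [-0.002, 0.498, -0.867]]
ft_force: [-1.5, 3.6, 0.2]
grip_width: 0.0002
grasp_force: 1.6
```

```bash
python3 go.py 0 0.108 .045 90
```

```text
q [ 0.31  0.5  -0.84  2.26  1.62  0.48 -1.72] t 20.0 F [-1.5  3.6  0.2] w 0.0002
shift share [-0.0052  0.0035 -0.0046] rot share [-0.0003 -0.0001  0.0007] deg 0.3
```

drive_tool(plan="-0.01 0 0 0 0 0 0;-0.01 0 0 0 0 0 0;0 0 0 0 0 0 0")

```text
time: 20.3
ee_pos: [0.5496, 0.1561, 0.1124]
ee_rot: [[-0.13, 0.86, 0.494], [0.991, 0.113, 0.064], [-0.001, 0.498, -0.867]]
ft_force: [-0.2, 3.5, 0.7]
grip_width: 0.0001
grasp_force: 2.1
```

drive_tool(plan="-0.01 0 0 0 0 0 0;-0.01 0 0 0 0 0 0;0 0 0 0 0 0 0")

```text
time: 20.6
ee_pos: [0.5495, 0.1558, 0.1126]
ee_rot: [[-0.136, 0.859, 0.493], [0.991, 0.116, 0.071], [0.004, 0.498, -0.867]]
ft_force: [0.7, 10.8, -4.1]
grip_width: -0.0005
grasp_force: 5.5
```

```bash
python3 go.py 0 0.108 .045 90
```

```text
q [ 0.32  0.5  -0.84  2.26  1.63  0.46 -1.72] t 20.6 F [ 0.7 10.8 -4.1] w -0.0005
shift share [ 0.0139  0.0037 -0.0033] rot share [-0.0004 -0.0014  0.0012] deg 0.7
```

The push stopped firmly after a steady 4 N drag. I'll add one gentle press to be sure it is home, then back off and look.

drive_tool(plan="-0.01 0 0 0 0 0 0;-0.01 0 0 0 0 0 0;0 0 0 0 0 0 0")

```text
time: 20.9
ee_pos: [0.5494, 0.1557, 0.1128]
ee_rot: [[-0.141, 0.859, 0.492], [0.99, 0.119, 0.078], [0.008, 0.498, -0.867]]
ft_force: [3.0, 17.7, -7.8]
grip_width: -0.0001
grasp_force: 8.8
```

drive_tool(plan="0.04 0 0 0 0 0 0;0.06 0 0 0 0 0 0;0.1 0 0 0 0 0 0;0 0 -0.15 0 0 0 0;0 0 -0.2 0 0 0 0;0 0 -0.2 0 0 0 0;0 0 -0.2 0 0 0 0;0 0 0 0 0 0 0")

```text
time: 21.7
ee_pos: [0.4831, 0.1756, 0.2279]
ee_rot: [[-0.122, 0.859, 0.497], [0.993, 0.107, 0.059], [-0.003, 0.5, -0.866]]
ft_force: [0.9, -0.3, 1.2]
grip_width: -0.0001
grasp_force: 0.0
```

drive_tool(plan="-0.2 0 0 0 0 0 0;-0.2 0 0 0 0 0 0;-0.2 0 0 0 0 0 0;0 0 0 0 0 0 0")

```text
time: 22.1
ee_pos: [0.496, 0.0621, 0.2239]
ee_rot: [[-0.113, 0.865, 0.488], [0.994, 0.098, 0.056], [0.0, 0.491, -0.871]]
ft_force: [-1.0, -0.5, 0.0]
grip_width: -0.0003
grasp_force: 0.0
```

```bash
python3 go.py 0 0.03 .2 90; python3 -c "
from h import *
a=snap('wrist','w7.png')[0:280,160:480]; b=snap('top','t7.png')[180:300,235:355]
c=snap('scene','s7.png')[185:305,290:410]
r=lambda x,s:cv2.resize(x,s,interpolation=cv2.INTER_CUBIC)
cv2.imwrite('pics/c7.png',np.hstack([r(a,(500,438)),np.vstack([r(b,(219,219)),r(c,(219,219))])])[:,:,::-1])"
```

```text
q [ 1.1   0.08 -1.32  2.33  0.41  0.3  -0.45] t 22.1 F [-1.  -0.5  0. ] w -0.0003
shift share [ 0.0548  0.0045 -0.1348] rot share [-0.0016  0.0009 -0.0017] deg 0.9
```

View pics/c7.png

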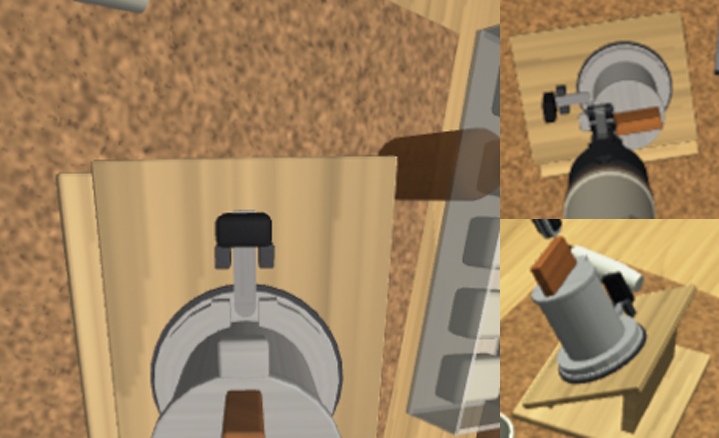

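The tongue's nose is now inside the notch, at crop (245,318) and past the ring edge at about 290. The block has moved up to the guides. I'll check the travel numerically and back off.

```bash
python3 - <<'E'
from h import *; from go import O,R
o=ctrl.observe()
for k,v,h in [('outer top',136,.055),('nose',318/1.5625,.018)]:
    c,d=wray((160+245/1.5625,v),o); c=R.T@(c-O); d=R.T@d; print(k,(c+d*(h-c[2])/d[2]).round(4))
E
```

```text
outer top [0.0004 0.1054 0.055 ]
nose [0.0003 0.0486 0.018 ]
```

drive_tool(plan="0 0 -0.1 0 0 0 0;0.1 0 -0.15 0 0 0 0;0.1 0 -0.15 0 0 0 0;0 0 0 0 0 0 0;0 0 0 0 0 0 0")

```text
time: 22.75
ee_pos: [0.4668, 0.0867, 0.2571]
ee_rot: [[-0.122, 0.873, 0.471], [0.992, 0.118, 0.039], [-0.022, 0.472, -0.881]]
ft_force: [0.9, 0.1, 0.8]
grip_width: 0.0
grasp_force: 0.0
```

The picture and the pose may not match, as the arm was still settling. I'll re-measure, reading the pose just before the shot.

```bash
python3 - <<'E'
from h import *; from go import O,R
ctrl.get_image('wrist'); o=ctrl.observe(); print(o['ee_pos'],np.abs(o['joint_vel']).max())
im=snap('wrist','w8.png')[:,:,::-1]; cv2.imwrite('pics/c8.png',cv2.resize(im[40:280,200:440],(600,600),interpolation=cv2.INTER_CUBIC))
for k,p in [('up+',(.0825,.125,0)),('up-',(.0825,-.08,0)),('face_home',(0,.097,.055)),('face_butt',(0,.107,.055)),('nose_home',(0,.042,.018)),('nose_butt',(0,.052,.018)),('ring',(.02,.048,.018)),('foot55',(0,.055,0.006))]:
    X=O+R@p; c=ctrl.get_calibration('wrist'); T=c['tool_from_camera']
    x=T[:3,:3].T@(o['ee_rot'].T@(X-o['ee_pos'])-T[:3,3]); s=x[:2]/x[2]; s=s*(1+c['k1']*s@s)
    u=s*c['fx']+[c['cx'],c['cy']]; print(k,u.round(1),'crop',((u-[200,40])*2.5).round(0))
E
```

```text
[0.46663294 0.08596754 0.25641843] 0.03588899306302987
up+ [416.1 128.8] crop [540. 222.]
up- [397.1 312.3] crop [493. 681.]
face_home [330.8 164.5] crop [327. 311.]
face_butt [331.  152.3] crop [328. 281.]
nose_home [329.2 215.4] crop [323. 439.]
nose_butt [329.4 205.7] crop [323. 414.]
ring [349.4 209.9] crop [374. 425.]
foot55 [329.3 199.9] crop [323. 400.]
```

View pics/c8.png

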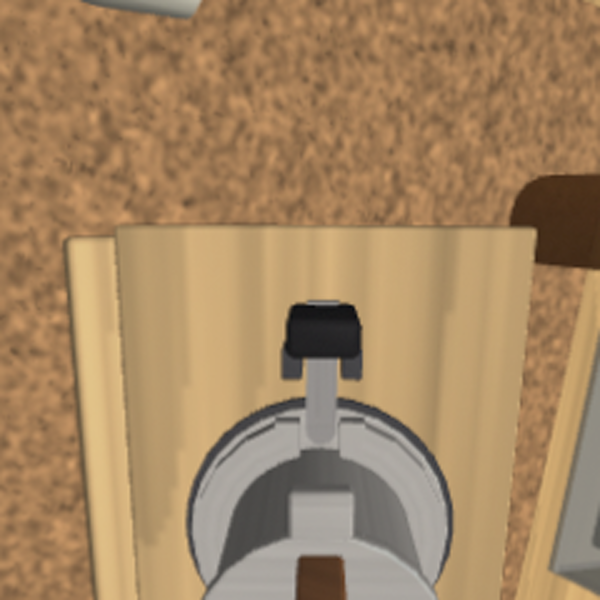

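The nose is at crop (322,443), against a prediction of 439–445 for home and 414–420 for butting, so the tongue is fully home. The gripper is clear of everything, so I'm handing in.

```bash
python3 -c "
from bench import ctrl
print(ctrl.hand_in())"
```

```text
the job is handed in; nothing more can be done
None
```

I turned the mould until its notch faced the tongue and pushed the tongue home, where it stopped firm at 18 N and the last wrist picture showed its nose in the notch; the gripper was clear at hand-in, after about 23 s, and no verdict came back.

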